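# Lock the cam-arm coupling cap onto the gas drier port

## Task

Close the port of the sample-gas drier: put the loose coupling cap over the drier's upright grooved adaptor and push it straight down until it is fully home, with both of its brass cam arms still up. Then swing the two cam arms fully down one after the other, so that the cap is locked on. Do not knock over or push aside the flask, the can, the spanner or the brass union standing about.

Things in the scene. Friction and masses are not known exactly. Their poses are not given: they have to be found in the camera images.
- coupling_center (a point): Centre of the loose coupling cap (0.42 kg), half-way up, 31.5 mm above its open lower rim; z up its axis. On top it has a round blue grip boss, 30 mm diameter, from 46 to 63 mm above the rim: grasp it there with the fingers along the cap's own x, as the cam arms stick out along its own +y (cam_a) and -y (cam_b). Looks the same after a half turn; fits at any yaw.
- coupling: The same cap, origin at the centre of its open lower rim, same axes. It starts standing on the bench, mouth down. Aluminium skirt 50 mm outside, 38 mm bore, closed on top 46 mm above the rim. The cam arms must be up while it goes on: with an arm down, its cam nose blocks the bore.
- port_seat (a point): Point on the adaptor's axis where the centre of the cap's lower rim lies once the cap is fully home, 84 mm above the bench; z up. Cap home = coupling_center 31.5 mm above this. The steel adaptor is 35 mm in diameter (1.5 mm play all round), its top 41 mm above this point, chamfered 3 mm; a groove for the cam noses runs from 14 to 34 mm above this point.
- drier: Fixed gas drier carrying the adaptor: cream box 120 x 120 x 36 mm, origin under its centre; from its middle a steel column 42 mm in diameter rises to 80 mm above the bench, with the grooved adaptor on top. The cam noses enter the groove fully only when the cap is home.
- seal (a joint): Orange seal ring on the adaptor, 43 mm outside, 4 mm thick. It slides stiffly down under the cap's rim (14 N of friction, of which the cap's weight gives about 4 N). 0 m = raised: a cap merely laid on stops 8 mm short of home; 0.008 m = pressed right down, cap home. It does not spring back.
- cam_a (a joint): Angle (rad) of the brass cam arm on the cap's own +y side: 0 = sticking out level, negative = tip raised, 1.57 = fully down along the cap's side (its stop). Starts 0.15 to 0.6 rad above level. Stiff pivot (0.04 N m): stays where it is left. Bar 12 mm wide, 7 mm thick, its round end 62 mm from the pivot; push it from above, then from outside.
- cam_b (a joint): The same for the cam arm on the cap's own -y side.
- cam_a_pivot (a point): Pivot of cam arm a: 29 mm from the cap's axis along its own +y, 28 mm above its lower rim (35 mm below the top of the boss). The hinge axis lies along the cap's x.
- cam_b_pivot (a point): Pivot of cam arm b: the same on the cap's own -y side.
- cam_a_tip (a point): Outer end of cam arm a, on its centre line, 62 mm from the pivot.
- cam_b_tip (a point): Outer end of cam arm b, on its centre line, 62 mm from the pivot.
- flask: Bystander: amber jar with white cap, 52 mm diameter, 85 mm high; origin under its centre.
- can: Bystander: green can, 60 mm diameter, 80 mm high; origin under its centre.
- spanner: Bystander: steel spanner lying flat, 150 mm long along its x; origin under its middle.
- union: Bystander: brass union, 38 mm diameter, 26 mm high; origin under its centre.
Things that resemble listed ones, but are neither listed nor needed, are in the scene too. Of the things that look like the drier, take the one that is farthest to the robot's right at the start.

How it is judged:
By the outcome, as a careful person would: the job done as asked, in the order asked, and still so for the second after the job is handed in, with the robot touching nothing.
It also fails if it takes over 72 s, if anything falls off the work surface, if the arm or the gripper's body presses on something with over 40 N, if the wrist force passes 120 N, or if a joint passes its speed limit or range.

## Robot

A 6-joint arm with a two-finger parallel gripper is mounted at the origin on the work surface. World frame = base frame: x ahead of the robot, y to its left, z up, the work surface at z = 0. Lengths are in m, angles in rad, forces in N, time in s.
With the tool pointing down it reaches from about 0.35 to 0.775 m from the base axis. Payload 7.3 kg.
Tool frame: the origin (TCP) lies midway between the tips of the shut fingers; the grasp point (between the pads) lies 19 mm behind it (robot.tcp_to_grasp is the distance from the TCP to the grasp point, in m); x points along the fingers, z is the direction in which the jaws open and shut, and the axes are right-handed (so a half turn about x gives the same grasp; the last joint's range is limited). The gripper opens to 92 mm and grips with 3 to 60 N. Pads are 19 mm wide; open, the fingers measure 130 mm over their backs; the gripper's body (75 mm by 190 mm) begins 47 mm behind the grasp point.
Start: joints at [0.976, 0.342, 1.524, -0, 1.275, -0.146], TCP at [0.228, 0.473, 0.227] pointing down, gripper open.
Joint ranges: [-2.53, 2.53], [-0.77, 2.02], [0.04, 2.7], [-1, 4.14], [0.28, 2.66], [-3.11, 3.11]. Speed limits (rad/s): [2.57, 2.57, 3.14, 3.14, 3.14, 3.14].

## Interface

Orientations are given as [roll, pitch, yaw] about the fixed x, y, z axes, in that order (R = Rz(yaw) Ry(pitch) Rx(roll)).
In Python, from cell import robot gives the robot as it stands.
- The arm moves only by the tool move_arm, never from a script. Its argument "deltas" is a list of rows, each an object with "dp": the shift along the tool's x, y, z in m, a list of three; "turn": the turn, a rotation vector about the tool's x, y, z in degrees, a list of three. A call has 1 to 10 rows; each row is the pose to reach, as a shift and turn from the pose commanded when the call began, along the tool's axes at that moment; what a row does not reach only later rows make up. A row lasts 1/10 s, in which the tool goes at most 50 mm and 8.59 degrees, less where a joint would pass 70% of its speed; a pose out of reach is approached as far as the arm can. A call with a gripper value outside its range is refused whole. "hand" is the finger opening in m, from 0 to 0.0918, set as the call begins (left out, the last holds). The fingers move at their own pace and stop on an object; "squeeze" is the grip in N (left out, the last holds). Time passes only in rows, so rows that repeat a pose let the fingers close. It gives the time, the measured TCP pose, the force and the opening at its end, in the units of the state.
- robot.observe(): the state, without advancing time (a new reading comes with each control period).
- robot.read_camera(name): name is "scene" or "top" or "wrist"; returns (picture, depth): 420x560x3 uint8, red, green, blue; 420x560 float32, m along the optical axis (not along the pixel's ray), 0 where there is no reading.
- robot.camera_info(name): a dict with "fx", "fy", "cx", "cy" (pixels), "R" (3x3) and "t" (3): a world point X has camera coordinates R X + t. Camera axes: x right, y down, z forward; pixel columns grow to the right and rows downward; lengths in m; the calibration is good to about 2 mm. A picture is of the moment at which its call begins: read the wrist's pose just before it. camera_info takes no time and is no camera call; for the wrist camera it gives the pose at the moment of the call.
- robot.hand_in(): hands the job in, once; it reports no verdict.
The state is a dict: "time": time; "qpos": joint angles; "qvel": joint speeds; "joint_efforts": joint torques, N m; "tool_pos": TCP position; "tool_rot": TCP orientation; "contact_force": force on the tool from outside, world axes, zero at the start; "torque": the same for the moment, N m; "opening": finger opening in m.
Only numpy, scipy, OpenCV 4.12 (cv2) and the standard library are available. Lean on these libraries where they do the work, as an engineer would, in place of code of your own. Each camera call takes 0.05 s, during which the arm holds its last target.

## Working session

There is one attempt and no reset: what is moved stays moved. The work goes in short steps, Python scripts to look and compute and a tool call to move; the robot and the scene stay as the last step left them, time stands still between calls to the robot, and variables do not carry over. Pictures are saved under pics/ and viewed, and the job is handed in when it is done.

Besides the shell and the picture viewer there is one more tool, called after ">>>" as name(argument=value, ...) on one line, values as JSON. move_arm: Moves the arm, as the interface text tells. Its arguments: {"type":"object","properties":{"deltas":{"type":"array"},"hand":{"type":"number"},"squeeze":{"type":"number"}},"required":["deltas"]}

```bash
mkdir -p pics; ls
cat > h.py <<'E'
from cell import robot
import cv2, numpy as np
def snap(cam,fn):
    ci=robot.camera_info(cam)
    p,d=robot.read_camera(cam)
    cv2.imwrite('pics/'+fn+'.png',cv2.cvtColor(p,cv2.COLOR_RGB2BGR))
    np.savez('pics/'+fn+'.npz',p=p,d=d,**{k:np.array(v) for k,v in ci.items()})
    return p,d,ci
def load(fn):
    return np.load('pics/'+fn+'.npz')
def world(z,u,v,dep=None):
    d=z['d']; dd=dep if dep is not None else d[int(v),int(u)]
    c=np.array([(u-z['cx'])/z['fx']*dd,(v-z['cy'])/z['fy']*dd,dd])
    return z['R'].T@(c-z['t'])
def ray_z(z,u,v,h):
    r=z['R'].T@np.array([(u-z['cx'])/z['fx'],(v-z['cy'])/z['fy'],1]); o=-z['R'].T@z['t']
    return o+r*(h-o[2])/r[2]
E
python3 - <<'E'
from h import *
print(robot.observe())
for c in ('scene','top','wrist'):
    snap(c,c+'0'); z=load(c+'0'); print(c,z['R'],z['t'],z['fx'])
E
```

```text
pics
{'time': 0.0, 'qpos': array([ 9.76010302e-01,  3.42739355e-01,  1.52500480e+00,  2.58050243e-06,
        1.27539531e+00, -1.46018539e-01]), 'qvel': array([-0.00251635,  0.00064707,  0.00039396,  0.00044363,  0.00125779,
        0.0001818 ]), 'joint_efforts': array([ 7.42549637e-04, -4.31242847e+01, -2.44219762e+01,  7.19135092e-02,
        5.58130431e-02, -1.15982975e-04]), 'tool_pos': array([0.22753518, 0.47268621, 0.22604059]), 'tool_rot': array([ 2.99397886,  1.56924951, -2.16717836]), 'contact_force': array([-0.50836074,  0.12549284,  0.20813158]), 'torque': array([0.0108931 , 0.00155161, 0.02437021]), 'opening': 0.09183045056250543}
scene [[-0.02357026  0.99970636 -0.00562461]
 [ 0.84926209  0.01705425 -0.52769598]
 [-0.52744511 -0.0172147  -0.84941469]] [ 0.00997359 -0.45696565  1.48648936] 462.3852495665072
top [[-2.93541251e-02 -9.99569068e-01 -1.15023792e-04]
 [-9.92864354e-01  2.91705347e-02 -1.15626359e-01]
 [ 1.15579887e-01 -3.27990757e-03 -9.93292773e-01]] [0.00455238 0.55760606 0.86507743] 385.0274063337917
wrist [[ 0.43472931  0.90055754 -0.00256007]
 [ 0.86375641 -0.41615641  0.28414557]
 [ 0.25482404 -0.12573768 -0.95877773]] [-0.52420852 -0.03505812  0.39190273] 378.11076624088906
```

View pics/scene0.png

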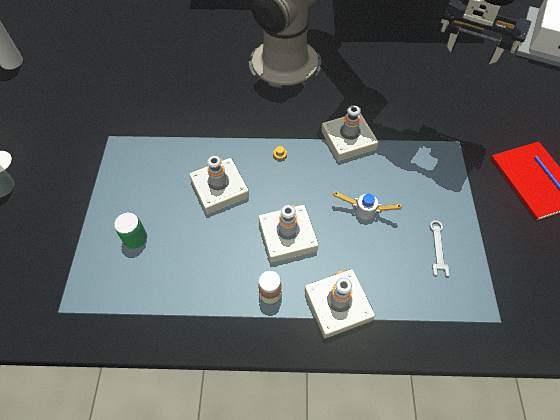

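View pics/top0.png

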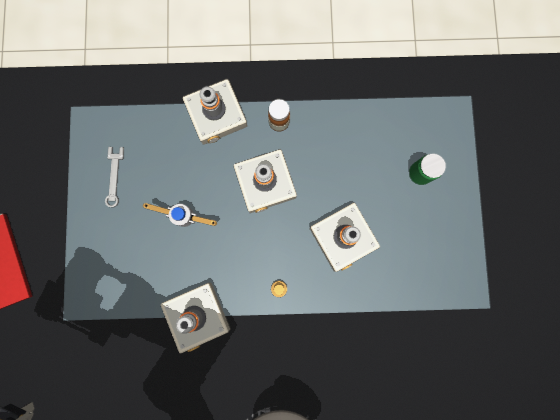

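View pics/wrist0.png

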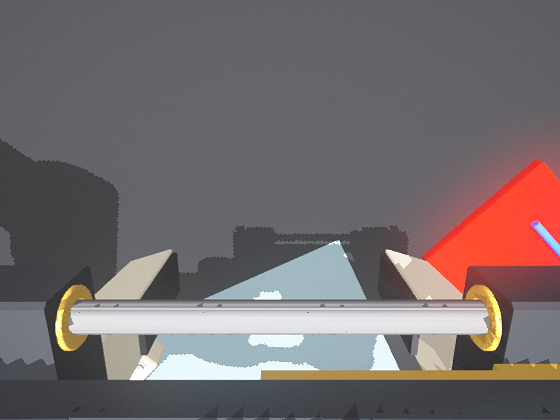

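The scene camera faces the robot. The robot's right is therefore image left in the scene view and image right in the top view, so the target drier is at scene (217,180) and top (350,237). The cap is at scene (368,205) and top (180,214). I'll enlarge both.

Run:
```python
import cv2, numpy as np
def crop(fn,x,y,w=66,h=50,s=6):
    im=cv2.imread('pics/'+fn+'.png')[y:y+h,x:x+w]
    im=cv2.resize(im,None,fx=s,fy=s,interpolation=cv2.INTER_CUBIC)
    for i in range(0,w,10): cv2.putText(im,str(x+i),(i*s,8),0,.3,(0,255,255),1); cv2.line(im,(i*s,10),(i*s,14),(0,255,255),1)
    for i in range(0,h,10): cv2.putText(im,str(y+i),(0,i*s+4),0,.3,(0,255,255),1)
    return im
a=np.vstack([np.hstack([crop('scene0',332,180),crop('scene0',186,145)]),np.hstack([crop('top0',147,190),crop('top0',317,205)])])
cv2.imwrite('pics/c0.png',a)
```

```text
(no output)
```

View pics/c0.png

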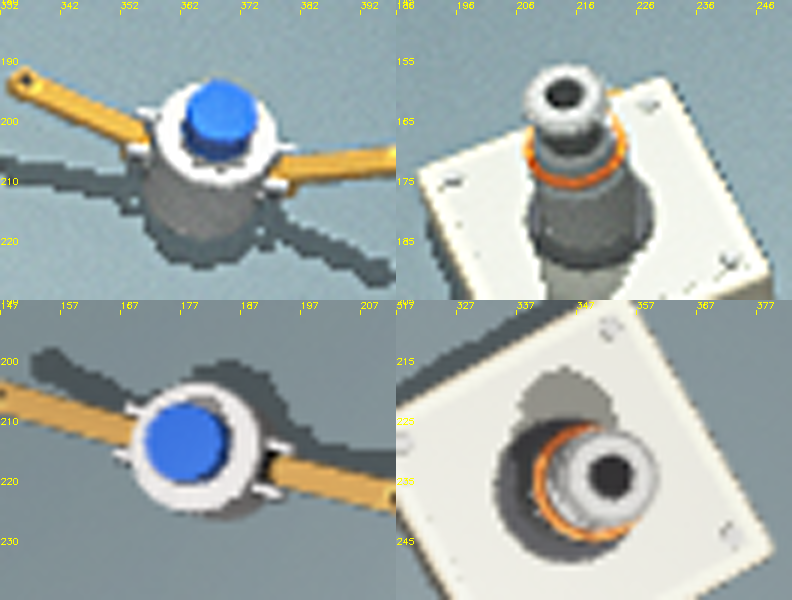

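```bash
cat >> h.py <<'E'
def tri(obs):
    A=[];b=[]
    for z,u,v in obs:
        r=z['R'].T@np.array([(u-z['cx'])/z['fx'],(v-z['cy'])/z['fy'],1]); r/=np.linalg.norm(r)
        o=-z['R'].T@z['t']; P=np.eye(3)-np.outer(r,r); A.append(P); b.append(P@o)
    A=np.vstack(A);b=np.hstack(b); x=np.linalg.lstsq(A,b,rcond=None)[0]
    return x, np.abs(A@x-b).max()
E
python3 - <<'E'
from h import *
s=load('scene0');t=load('top0')
for n,a,b in [('boss',(368.9,197.7),(178,213.7)),('adapt',(214.3,160.8),(353,234.3)),('tipL',(336,193),(146,206)),('tipR',(400,206.5),(215,223)),('can',(127,221),(433,166)),('flask',(270,280),(279,108)),('union',(280,151),(279,288)),('near drier',(288,211),(264,172))]:
    print(n,tri([(s,*a),(t,*b)]),world(s,*a),world(t,*b))
E
```

```text
boss (array([0.5577865 , 0.21835209, 0.06092376]), np.float64(0.002854670870771986)) [0.55732916 0.22128901 0.06124198] [0.55785354 0.21520748 0.06132225]
adapt (array([ 0.49659066, -0.16154027,  0.12163759]), np.float64(0.003300404404343038)) [ 0.49907763 -0.15756353  0.12434683] [ 0.49625057 -0.16349639  0.12918949]
tipL (array([0.57791943, 0.19062276, 0.15427878]), np.float64(0.058791750652162855)) [0.53523871 0.14289645 0.04607672] [0.5774228  0.28732776 0.06181685]
tipR (array([0.5528293 , 0.22113618, 0.02271461]), np.float64(0.08042242944204514)) [0.58403095 0.29343977 0.06585407] [0.53510965 0.13335653 0.05333333]
can (array([ 0.64575817, -0.35627369,  0.0815427 ]), np.float64(0.002533386913579516)) [ 0.64418347 -0.3549033   0.07759809] [ 0.64591117 -0.35917536  0.08170015]
flask (array([ 0.78856642, -0.01627899,  0.08645259]), np.float64(0.003071302732665388)) [ 0.78681718 -0.01336491  0.08235854] [ 0.78816325 -0.01933453  0.08779175]
union (array([ 0.38295506, -0.00460961,  0.01871506]), np.float64(0.002838804973874548)) [ 0.38737282 -0.00162648  0.02447504] [ 0.3837506  -0.00746234  0.02751678]
near drier (array([0.63462353, 0.02009758, 0.11999552]), np.float64(0.00295751205731766)) [0.63649651 0.02305641 0.12340164] [0.63332702 0.01693671 0.12620902]
```

The two fixed cameras disagree by about 6 mm in y, so I'll refine with the wrist camera from above the cap. First I'll work out that move.

```bash
cat >> h.py <<'E'
from scipy.spatial.transform import Rotation as Ro
def Rt(rpy): return Ro.from_euler('xyz',rpy)
def goal(pos,zdeg):
    # tool x down, z horizontal at zdeg
    a=np.deg2rad(zdeg); x=np.array([0,0,-1.]); z=np.array([np.cos(a),np.sin(a),0]); y=np.cross(z,x)
    return np.array(pos),Ro.from_matrix(np.c_[x,y,z])
def delta(pos,zdeg):
    o=robot.observe(); p0=o['tool_pos'];R0=Rt(o['tool_rot'])
    p,R=goal(pos,zdeg)
    print('now',o['time'],p0.round(4),'xaxis',R0.as_matrix()[:,0].round(4),'zdeg',np.rad2deg(np.arctan2(*R0.as_matrix()[[1,0],2])).round(2),'F',o['contact_force'].round(1),'op',round(o['opening'],4))
    print('dp',R0.inv().apply(p-p0).round(4),'turn',np.rad2deg((R0.inv()*R).as_rotvec()).round(2),'dist',np.linalg.norm(p-p0).round(3))
E
python3 - <<'E'
from h import *
w=load('wrist0'); c=-w['R'].T@w['t']; o=robot.observe(); R0=Rt(o['tool_rot']).as_matrix()
print('cam',c,'in tool',R0.T@(c-o['tool_pos']),'axis in tool',R0.T@w['R'].T@[0,0,1],'imgx in tool',R0.T@w['R'].T@[1,0,0])
print(R0)
for a in (-16,164): delta((.558,.218,.2),a)
E
```

```text
cam [0.15830425 0.50676721 0.38436722] in tool [-0.15812299  0.0772052   0.00036371] axis in tool [ 0.95873359 -0.28430087 -0.00170834] imgx in tool [ 1.50889516e-03 -9.20524967e-04  9.99998438e-01]
[[-6.03347010e-04 -9.00960093e-01  4.33901540e-01]
 [-8.75989211e-04  4.33901928e-01  9.00959682e-01]
 [-9.99999434e-01  1.63498264e-04 -1.05102475e-03]]
now 0.15 [0.2276 0.4728 0.2262] xaxis [-6.e-04 -9.e-04 -1.e+00] zdeg 64.28 F [ 0.7  0.1 -0.2] op 0.0917
dp [ 0.0263 -0.4082 -0.0862] turn [ 8.028e+01 -6.000e-02  3.000e-02] dist 0.418
now 0.15 [0.2276 0.4728 0.2262] xaxis [-6.e-04 -9.e-04 -1.e+00] zdeg 64.28 F [ 0.7  0.1 -0.2] op 0.0917
dp [ 0.0263 -0.4082 -0.0862] turn [-9.972e+01 -4.000e-02 -6.000e-02] dist 0.418
```

>>> move_arm(deltas=[{"dp":[0.02,-0.408,-0.086],"turn":[80.3,0,0]},{"dp":[0.02,-0.408,-0.086],"turn":[80.3,0,0]},{"dp":[0.02,-0.408,-0.086],"turn":[80.3,0,0]},{"dp":[0.02,-0.408,-0.086],"turn":[80.3,0,0]},{"dp":[0.02,-0.408,-0.086],"turn":[80.3,0,0]},{"dp":[0.02,-0.408,-0.086],"turn":[80.3,0,0]},{"dp":[0.02,-0.408,-0.086],"turn":[80.3,0,0]},{"dp":[0.02,-0.408,-0.086],"turn":[80.3,0,0]},{"dp":[0.02,-0.408,-0.086],"turn":[80.3,0,0]},{"dp":[0.02,-0.408,-0.086],"turn":[80.3,0,0]}])

```text
time: 1.15
tool_pos: [0.5601, 0.2159, 0.2055]
tool_rot: [-2.147, 1.57, -2.436]
contact_force: [-1.0, 0.6, -0.2]
opening: 0.0923
```

Run:
```python
from h import *
snap('wrist','w1')
delta((.558,.218,.2),-16)
```

```text
now 1.2 [0.559  0.217  0.2057] xaxis [-1.3e-03 -3.0e-04 -1.0e+00] zdeg -16.47 F [-0.2 -0.5 -0.3] op 0.0915
dp [ 0.0057  0.0007 -0.0012] turn [-0.47 -0.07  0.04] dist 0.006
```

View pics/w1.png

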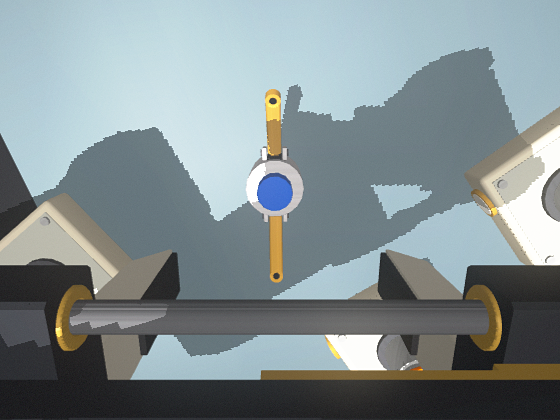

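The wrist view shows the boss at (275,192) and the arm holes at about (272.5,101) and (276.5,276). Now the positions.

```bash
python3 - <<'E'
from h import *
w=load('w1')
p=w['p'].astype(int); m=(p[...,2]>150)&(p[...,0]<90)&(p[...,1]<130)
m=m.astype(np.uint8); n,l,st,ce=cv2.connectedComponentsWithStats(m); i=1+st[1:,4].argmax(); print(st[i],ce[i])
print('boss',world(w,*ce[i]),ray_z(w,*ce[i],.0615))
for q in [(272.5,101),(276.5,276),(273,95),(276.5,270)]: print(q,world(w,*q))
E
python3 - <<'E'
import cv2
im=cv2.imread('pics/w1.png')[80:290,215:335]
cv2.imwrite('pics/w1c.png',cv2.resize(im,None,fx=2.8,fy=2.8,interpolation=cv2.INTER_CUBIC))
E
```

```text
[257 176  35  35 944] [274.27330508 193.02542373]
boss [0.55665622 0.21784923 0.06319828] [0.55651268 0.21744005 0.0615    ]
(272.5, 101) [0.57627122 0.28770159 0.06324991]
(276.5, 276) [0.53485239 0.13889428 0.0494922 ]
(273, 95) [0.57793113 0.29178865 0.064936  ]
(276.5, 270) [0.53627435 0.14368968 0.04736929]
```

View pics/w1c.png

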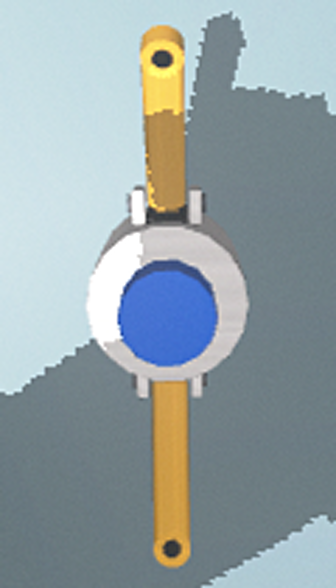

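Run:
```python
from h import *
delta((.5566,.2177,.125),-15.6)
```

```text
now 1.2 [0.559  0.217  0.2057] xaxis [-1.3e-03 -3.0e-04 -1.0e+00] zdeg -16.47 F [-0.2 -0.5 -0.3] op 0.0915
dp [ 0.0807  0.0001 -0.0024] turn [-0.87 -0.07  0.04] dist 0.081
```

>>> move_arm(deltas=[{"dp":[0.04,0,-0.002],"turn":[-0.5,0,0]},{"dp":[0.08,0,-0.002],"turn":[-0.5,0,0]},{"dp":[0.08,0,-0.002],"turn":[-0.5,0,0]},{"dp":[0.08,0,-0.002],"turn":[-0.5,0,0]}])

```text
time: 1.6
tool_pos: [0.556, 0.2194, 0.1271]
tool_rot: [-2.726, 1.57, -2.995]
contact_force: [-0.0, -0.2, 1.2]
opening: 0.092
```

Run:
```python
from h import *
p,d,ci=snap('wrist','w2')
delta((.5566,.2177,.05),-15.6)
w=load('w2')
p=w['p'].astype(int); m=(p[...,2]>150)&(p[...,0]<90)&(p[...,1]<130)
m=m.astype(np.uint8); n,l,st,ce=cv2.connectedComponentsWithStats(m); i=1+st[1:,4].argmax(); print(st[i],ce[i])
print('boss',world(w,*ce[i]),ray_z(w,*ce[i],.0615)); print(tri([(w,*ce[i]),(load('w1'),274.5,192.5)]))
delta((.5566,.2177,.05),-15.6)
```

```text
now 1.65 [0.557  0.2196 0.1285] xaxis [ 2.2e-03  6.0e-04 -1.0e+00] zdeg -15.46 F [0.7 1.  0.7] op 0.0917
dp [ 0.0785 -0.002   0.    ] turn [ 0.14  0.11 -0.07] dist 0.078
[ 258  206   47   44 1598] [280.65018773 227.43053817]
boss [0.55671583 0.21825897 0.06383487] [0.55650625 0.21745978 0.0615    ]
(array([0.55697268, 0.21867656, 0.06507075]), np.float64(0.0001450159436511278))
now 1.65 [0.557  0.2196 0.1285] xaxis [ 2.2e-03  6.0e-04 -1.0e+00] zdeg -15.46 F [0.7 1.  0.7] op 0.0917
dp [ 0.0785 -0.002   0.    ] turn [ 0.14  0.11 -0.07] dist 0.078
```

View pics/w2.png

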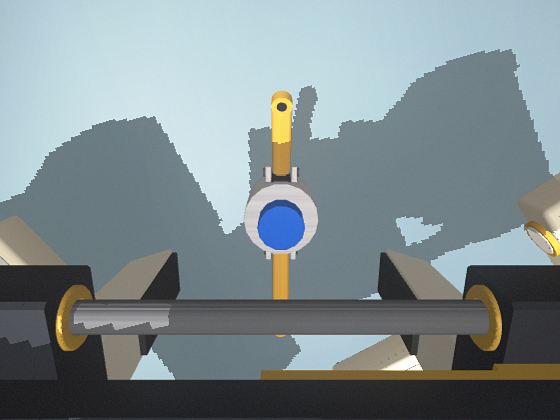

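The boss is centred at (281,227) and the fingers straddle it along cap x. I'll descend and grip.

>>> move_arm(deltas=[{"dp":[0.04,-0.002,0],"turn":[0,0,0]},{"dp":[0.06,-0.002,0],"turn":[0,0,0]},{"dp":[0.076,-0.002,0],"turn":[0,0,0]},{"dp":[0.076,-0.002,0],"turn":[0,0,0]},{"dp":[0.076,-0.002,0],"turn":[0,0,0]}])

```text
time: 2.15
tool_pos: [0.5569, 0.2176, 0.0528]
tool_rot: [0.55, 1.568, 0.28]
contact_force: [0.2, -0.7, 0.1]
opening: 0.0918
```

Run:
```python
from h import *
delta((.5566,.2179,.05),-15.6)
```

```text
now 2.15 [0.5569 0.2176 0.0528] xaxis [ 3.2e-03  9.0e-04 -1.0e+00] zdeg -15.49 F [ 0.2 -0.7  0.1] op 0.0918
dp [ 0.0028  0.0002 -0.0004] turn [ 0.11  0.16 -0.1 ] dist 0.003
```

>>> move_arm(deltas=[{"dp":[0.002,0,0],"turn":[0,0,0]},{"dp":[0.002,0,0],"turn":[0,0,0]},{"dp":[0.002,0,0],"turn":[0,0,0]},{"dp":[0.002,0,0],"turn":[0,0,0]},{"dp":[0.002,0,0],"turn":[0,0,0]},{"dp":[0.002,0,0],"turn":[0,0,0]},{"dp":[0.002,0,0],"turn":[0,0,0]},{"dp":[0.002,0,0],"turn":[0,0,0]}], hand=0.02, squeeze=45)

```text
time: 2.95
tool_pos: [0.5556, 0.2171, 0.0487]
tool_rot: [1.839, 1.571, 1.568]
contact_force: [0.4, -0.2, -0.7]
opening: 0.0326
```

Run:
```python
from h import *
snap('wrist','w3')
delta((.5566,.2179,.05),-15.6)
```

```text
now 3.0 [0.5561 0.2171 0.0489] xaxis [ 1.1e-03  1.0e-04 -1.0e+00] zdeg -15.51 F [ 0.3 -0.2 -2.4] op 0.0292
dp [-0.0011  0.0009  0.0003] turn [ 0.09  0.06 -0.02] dist 0.001
```

View pics/w3.png

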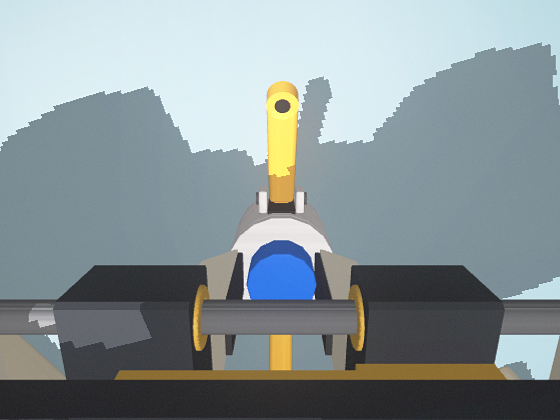

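Run:
```python
from h import *
print(robot.observe()['qpos'])
delta((.5566,.2179,.25),-15.6)
a=np.deg2rad(74.4); y=np.array([np.cos(a),np.sin(a)])
print(np.array([.4966,-.1615])-.09*y)
delta((*(np.array([.4966,-.1615])-.1*y),.25),-15.6)
```

```text
[ 2.44032787e-01  6.55724394e-01  1.53067299e+00 -2.42622255e-04
  9.54107159e-01  5.14889881e-01]
now 3.0 [0.5561 0.2171 0.0489] xaxis [ 1.1e-03  1.0e-04 -1.0e+00] zdeg -15.51 F [ 0.3 -0.2 -2.4] op 0.0292
dp [-0.2011  0.001   0.0005] turn [ 0.09  0.06 -0.02] dist 0.201
[ 0.47239722 -0.24818463]
now 3.0 [0.5561 0.2171 0.0489] xaxis [ 1.1e-03  1.0e-04 -1.0e+00] zdeg -15.51 F [ 0.3 -0.2 -2.4] op 0.0292
dp [-0.2013 -0.4807  0.044 ] turn [ 0.09  0.06 -0.02] dist 0.523
```

>>> move_arm(deltas=[{"dp":[-0.01,0,0],"turn":[0,0,0]},{"dp":[-0.04,0,0],"turn":[0,0,0]},{"dp":[-0.08,0,0],"turn":[0,0,0]},{"dp":[-0.12,0,0],"turn":[0,0,0]},{"dp":[-0.16,0,0],"turn":[0,0,0]},{"dp":[-0.2,0,0],"turn":[0,0,0]},{"dp":[-0.2,-0.04,0.004],"turn":[0,0,0]},{"dp":[-0.2,-0.08,0.008],"turn":[0,0,0]},{"dp":[-0.2,-0.12,0.012],"turn":[0,0,0]},{"dp":[-0.2,-0.16,0.016],"turn":[0,0,0]}])

```text
time: 4.0
tool_pos: [0.527, 0.0575, 0.2487]
tool_rot: [-2.941, 1.569, 3.072]
contact_force: [0.6, 0.6, -3.9]
opening: 0.0288
```

>>> move_arm(deltas=[{"dp":[0,-0.04,0.004],"turn":[0,0,0]},{"dp":[0,-0.08,0.008],"turn":[0,0,0]},{"dp":[0,-0.12,0.011],"turn":[0,0,0]},{"dp":[0,-0.16,0.014],"turn":[0,0,0]},{"dp":[0,-0.2,0.018],"turn":[0,0,0]},{"dp":[0,-0.24,0.021],"turn":[0,0,0]},{"dp":[0,-0.28,0.024],"turn":[0,0,0]},{"dp":[0,-0.32,0.028],"turn":[0,0,0]},{"dp":[0,-0.32,0.028],"turn":[0,0,0]},{"dp":[0,-0.32,0.028],"turn":[0,0,0]}])

```text
time: 5.0
tool_pos: [0.4688, -0.2574, 0.2483]
tool_rot: [2.476, 1.569, 2.203]
contact_force: [0.4, -0.2, -5.3]
opening: 0.0288
```

Run:
```python
from h import *
delta((.4966,-.1615,.2),-15.6)
snap('wrist','w4')
delta((.4966,-.1615,.2),-15.6)
```

```text
now 5.0 [ 0.4688 -0.2574  0.2483] xaxis [-0.0012  0.0016 -1.    ] zdeg -15.64 F [ 0.4 -0.2 -5.3] op 0.0288
dp [0.0484 0.0998 0.001 ] turn [-0.04 -0.09 -0.07] dist 0.111
now 5.05 [ 0.4692 -0.2566  0.2484] xaxis [-9.0e-04  1.5e-03 -1.0e+00] zdeg -15.55 F [ 0.4 -0.5 -3.6] op 0.029
dp [0.0486 0.0989 0.001 ] turn [ 0.05 -0.07 -0.07] dist 0.11
```

View pics/w4.png

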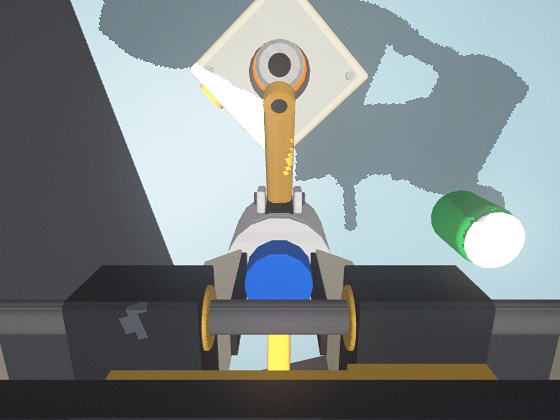

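Run:
```python
import cv2,numpy as np
im=cv2.imread('pics/w4.png')
a=cv2.resize(im[25:110,230:330],None,fx=6,fy=6,interpolation=cv2.INTER_CUBIC)
for i in range(0,100,10): cv2.putText(a,str(230+i),(i*6,8),0,.3,(0,0,255)); cv2.line(a,(i*6,10),(i*6,15),(0,0,255))
for i in range(0,85,5): cv2.putText(a,str(25+i),(0,i*6+4),0,.3,(0,0,255))
cv2.imwrite('pics/w4a.png',a)
b=cv2.resize(im[180:310,215:345],None,fx=4.5,fy=4.5,interpolation=cv2.INTER_CUBIC)
for i in range(0,130,10): cv2.putText(b,str(215+i),(int(i*4.5),8),0,.3,(0,0,255))
for i in range(0,130,10): cv2.putText(b,str(180+i),(0,int(i*4.5)+4),0,.3,(0,0,255))
cv2.imwrite('pics/w4b.png',b)
```

```text
(no output)
```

View pics/w4a.png

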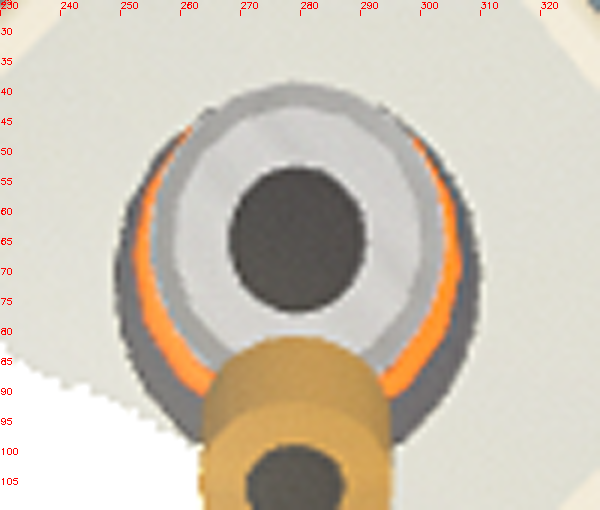

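View pics/w4b.png

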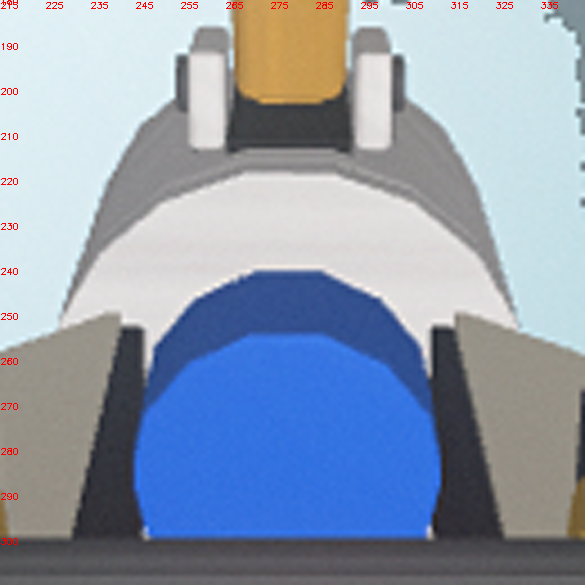

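Run:
```python
from h import *
w=load('w4'); o=robot.observe(); R=Rt(o['tool_rot']); 
ad=ray_z(w,279.5,64.9,.125); ad2=world(w,285,45); print('adapt',ad,'depth',world(w,279.5,50),world(w,290,60),world(w,279,65))
b=ray_z(w,278.8,286,o['tool_pos'][2]+.014); print('boss',b,'depth',world(w,278.8,280),'in tool',R.inv().apply(b-o['tool_pos']))
print('shift in tool adaptor-boss',R.inv().apply(ad-b))
```

```text
adapt [ 0.49560253 -0.1628679   0.125     ] depth [ 0.49821674 -0.15353402  0.12461044] [ 0.50338899 -0.16193517  0.12721367] [ 0.4952359  -0.16288374  0.1256588 ]
boss [ 0.46878507 -0.25716953  0.26244327] depth [ 0.46960822 -0.25423798  0.26290297] in tool [-0.01400056 -0.00067553 -0.00022833]
shift in tool adaptor-boss [0.13756224 0.09787097 0.00072848]
```

>>> move_arm(deltas=[{"dp":[0,0.02,0.03],"turn":[0,0,0]},{"dp":[0,0.03,0.06],"turn":[0,0,0]},{"dp":[0,0.03,0.06],"turn":[0,0,0]},{"dp":[0,0.03,0.06],"turn":[0,0,0]}])

```text
time: 5.45
tool_pos: [0.5356, -0.2425, 0.2482]
tool_rot: [2.827, 1.569, 2.559]
contact_force: [-0.3, 0.6, -5.6]
opening: 0.0289
```

Run:
```python
from h import *
delta((.4966,-.1615,.2),-15.6)
snap('wrist','w5')
delta((.4966,-.1615,.2),-15.6)
im=cv2.imread('pics/w5.png')
z=load('w5'); c=z['R']@np.array([.4956,-.1628,.125])+z['t']; print(c[0]/c[2]*z['fx']+z['cx'],c[1]/c[2]*z['fy']+z['cy'])
u,v=int(c[0]/c[2]*z['fx']+z['cx'])-50,int(c[1]/c[2]*z['fy']+z['cy'])-45
u=max(u,0);v=max(v,0)
a=cv2.resize(im[v:v+90,u:u+100],None,fx=6,fy=6,interpolation=cv2.INTER_CUBIC)
for i in range(0,100,10): cv2.putText(a,str(u+i),(i*6,8),0,.3,(0,0,255)); cv2.line(a,(i*6,10),(i*6,15),(0,0,255))
for i in range(0,85,5): cv2.putText(a,str(v+i),(0,i*6+4),0,.3,(0,0,255))
cv2.imwrite('pics/w5a.png',a)
```

```text
now 5.45 [ 0.5356 -0.2425  0.2482] xaxis [-0.0015  0.001  -1.    ] zdeg -15.35 F [-0.3  0.6 -5.6] op 0.0289
dp [ 0.0483  0.0677 -0.059 ] turn [ 0.25 -0.1  -0.03] dist 0.102
now 5.5 [ 0.5351 -0.2429  0.2484] xaxis [-1.4e-03  8.0e-04 -1.0e+00] zdeg -15.41 F [-0.2 -0.8 -4.6] op 0.0283
dp [ 0.0485  0.0682 -0.0587] turn [ 0.19 -0.09 -0.02] dist 0.102
196.42553374240399 112.16692383952504
```

View pics/w5a.png

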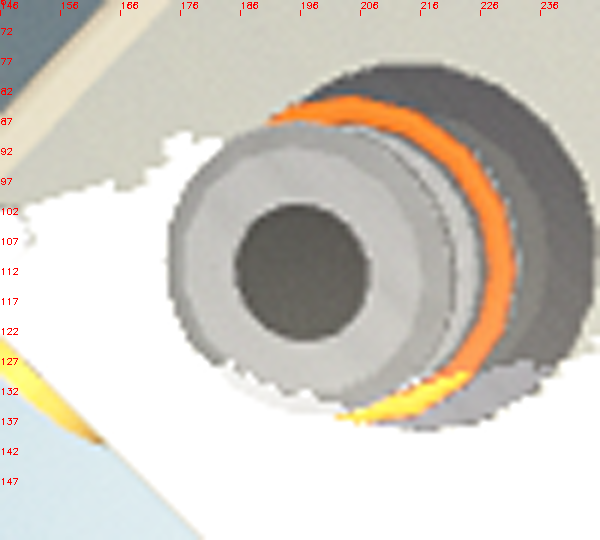

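The second view puts the bore at (196.3,112.2), against a prediction of (196.4,112.2). The adaptor is therefore at (0.4956, -0.1628) with its top at 0.125. I'll move over it.

Run:
```python
from h import *
delta((.4958,-.1622,.19),-15.5)
```

```text
now 5.5 [ 0.5351 -0.2429  0.2484] xaxis [-1.4e-03  8.0e-04 -1.0e+00] zdeg -15.41 F [-0.2 -0.8 -4.6] op 0.0283
dp [ 0.0585  0.0673 -0.0593] turn [ 0.09 -0.09 -0.03] dist 0.107
```

>>> move_arm(deltas=[{"dp":[0,0.035,-0.03],"turn":[0,0,0]},{"dp":[0,0.067,-0.059],"turn":[0,0,0]},{"dp":[0.03,0.067,-0.059],"turn":[0,0,0]},{"dp":[0.055,0.067,-0.059],"turn":[0,0,0]},{"dp":[0.055,0.067,-0.059],"turn":[0,0,0]},{"dp":[0.055,0.067,-0.059],"turn":[0,0,0]}])

```text
time: 6.1
tool_pos: [0.4962, -0.164, 0.1945]
tool_rot: [0.928, 1.571, 0.657]
contact_force: [0.1, 0.1, -5.3]
opening: 0.0288
```

Run:
```python
from h import *
delta((.4958,-.1622,.18),-15.5)
snap('scene','s6');snap('top','t6')
delta((.4958,-.1622,.18),-15.5)
a=cv2.imread('pics/s6.png')[120:205,160:260];b=cv2.imread('pics/t6.png')[190:275,310:410]
cv2.imwrite('pics/c6.png',cv2.resize(np.hstack([a,b]),None,fx=4,fy=4,interpolation=cv2.INTER_CUBIC))
```

```text
now 6.1 [ 0.4962 -0.164   0.1945] xaxis [ 0.  0. -1.] zdeg -15.52 F [ 0.1  0.1 -5.3] op 0.0288
dp [ 0.0145  0.0016 -0.0009] turn [-0.02  0.   -0.  ] dist 0.015
now 6.2 [ 0.4971 -0.1645  0.1953] xaxis [ 0.0024 -0.0011 -1.    ] zdeg -15.54 F [ 0.2  0.6 -4.7] op 0.0291
dp [ 0.0153  0.0019 -0.0019] turn [-0.04  0.15  0.03] dist 0.016
```

View pics/c6.png

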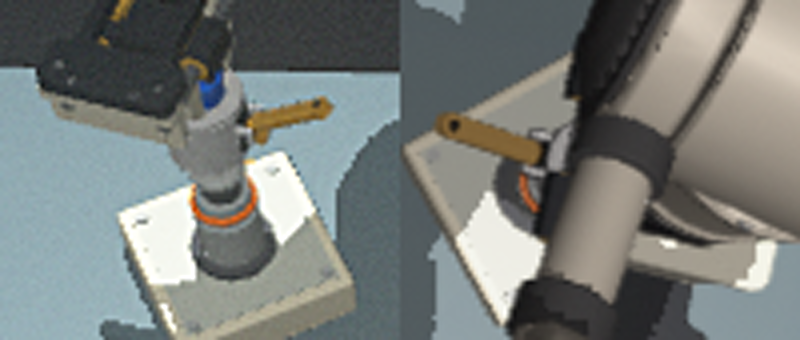

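The cap sits over the adaptor with both arms raised. I'll correct 1.7 mm sideways and enter.

>>> move_arm(deltas=[{"dp":[0,0.0017,-0.0014],"turn":[0,0,0]},{"dp":[0.005,0.0017,-0.0014],"turn":[0,0,0]},{"dp":[0.01,0.0017,-0.0014],"turn":[0,0,0]},{"dp":[0.015,0.0017,-0.0014],"turn":[0,0,0]},{"dp":[0.02,0.0017,-0.0014],"turn":[0,0,0]},{"dp":[0.025,0.0017,-0.0014],"turn":[0,0,0]},{"dp":[0.025,0.0017,-0.0014],"turn":[0,0,0]}])

```text
time: 6.9
tool_pos: [0.4952, -0.1617, 0.1677]
tool_rot: [2.915, 1.569, 2.644]
contact_force: [0.1, -0.1, -4.7]
opening: 0.0288
```

Run:
```python
from h import *
delta((.4958,-.1622,.133),-15.5)
print(robot.observe()['torque'])
```

```text
now 6.9 [ 0.4952 -0.1617  0.1677] xaxis [-1.6e-03  9.0e-04 -1.0e+00] zdeg -15.52 F [ 0.1 -0.1 -4.7] op 0.0288
dp [ 0.0347 -0.0003  0.0008] turn [-0.02 -0.1  -0.02] dist 0.035
[-0.09688342  0.05584346  0.01970691]
```

>>> move_arm(deltas=[{"dp":[0.008,0,0],"turn":[0,0,0]},{"dp":[0.016,0,0],"turn":[0,0,0]},{"dp":[0.022,0,0],"turn":[0,0,0]},{"dp":[0.025,0,0],"turn":[0,0,0]},{"dp":[0.025,0,0],"turn":[0,0,0]}])

```text
time: 7.4
tool_pos: [0.4953, -0.1618, 0.1431]
tool_rot: [2.894, 1.57, 2.624]
contact_force: [0.1, 0.3, -4.5]
opening: 0.0288
```

>>> move_arm(deltas=[{"dp":[0.003,0,0],"turn":[0,0,0]},{"dp":[0.006,0,0],"turn":[0,0,0]},{"dp":[0.008,0,0],"turn":[0,0,0]},{"dp":[0.008,0,0],"turn":[0,0,0]}])

```text
time: 7.8
tool_pos: [0.4963, -0.1622, 0.1372]
tool_rot: [-0.163, 1.568, -0.434]
contact_force: [-0.6, 1.1, 4.5]
opening: 0.0285
```

>>> move_arm(deltas=[{"dp":[0.002,0,0],"turn":[0,0,0]},{"dp":[0.004,0,0],"turn":[0,0,0]},{"dp":[0.004,0,0],"turn":[0,0,0]}])

```text
time: 8.1
tool_pos: [0.4963, -0.1622, 0.1334]
tool_rot: [-0.158, 1.568, -0.429]
contact_force: [-1.9, 1.1, 6.9]
opening: 0.0286
```

>>> move_arm(deltas=[{"dp":[0.002,0,0],"turn":[0,0,0]},{"dp":[0.002,0,0],"turn":[0,0,0]}])

```text
time: 8.3
tool_pos: [0.4964, -0.1622, 0.1324]
tool_rot: [-0.18, 1.567, -0.45]
contact_force: [-3.8, 1.8, 13.6]
opening: 0.0283
```

>>> move_arm(deltas=[{"dp":[0.0015,0,0],"turn":[0,0,0]},{"dp":[0.003,0,0],"turn":[0,0,0]},{"dp":[0.003,0,0],"turn":[0,0,0]}])

```text
time: 8.6
tool_pos: [0.4971, -0.1625, 0.1319]
tool_rot: [-0.208, 1.564, -0.478]
contact_force: [-9.1, 4.4, 32.6]
opening: 0.029
```

Run:
```python
from h import *
delta((.4958,-.1622,.133),-15.5)
snap('scene','s7');snap('wrist','w7')
delta((.4958,-.1622,.133),-15.5)
a=cv2.imread('pics/s7.png')[130:215,160:260]
cv2.imwrite('pics/c7.png',cv2.resize(a,None,fx=7,fy=7,interpolation=cv2.INTER_CUBIC))
```

```text
now 8.6 [ 0.4971 -0.1625  0.1319] xaxis [ 0.0059 -0.0031 -1.    ] zdeg -15.48 F [-9.1  4.4 32.6] op 0.029
dp [-0.0011 -0.     -0.0013] turn [0.02 0.38 0.08] dist 0.002
now 8.7 [ 0.4971 -0.1625  0.1319] xaxis [ 0.006  -0.0031 -1.    ] zdeg -15.48 F [-7.7  4.  31.9] op 0.0285
dp [-0.0011 -0.     -0.0013] turn [0.02 0.38 0.08] dist 0.002
```

View pics/c7.png

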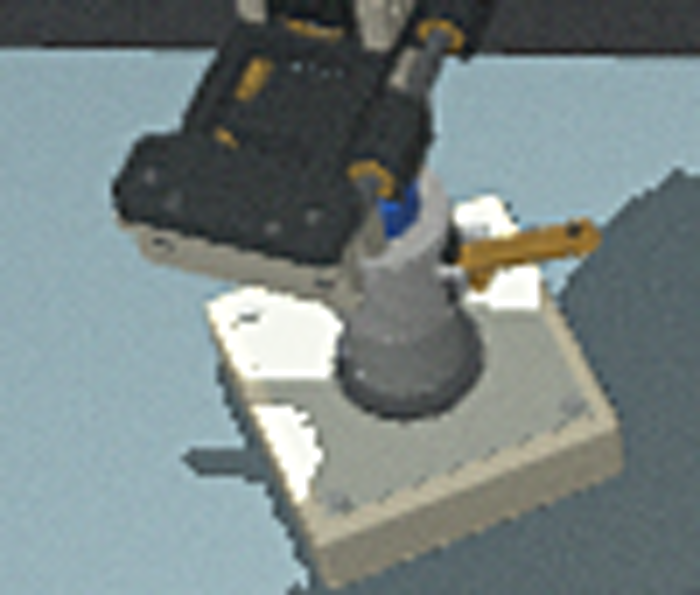

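View pics/w7.png

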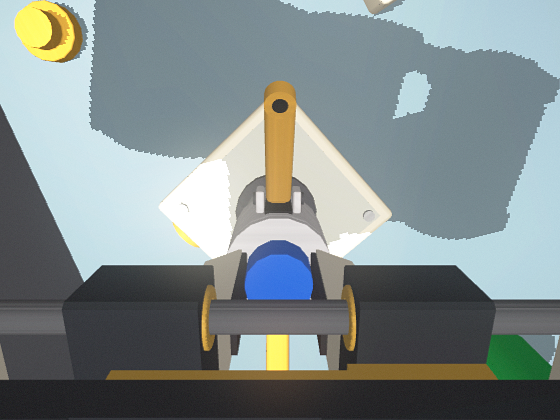

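The cap hit a hard stop: force rose to 32 N with no further travel, and the orange seal is hidden under the rim. I'll unload and release it.

>>> move_arm(deltas=[{"dp":[-0.002,0,0],"turn":[0,0,0]},{"dp":[-0.004,0,0],"turn":[0,0,0]},{"dp":[-0.004,0,0],"turn":[0,0,0]}])

```text
time: 9.0
tool_pos: [0.4965, -0.1623, 0.1322]
tool_rot: [-0.128, 1.568, -0.399]
contact_force: [-2.0, 1.7, 10.2]
opening: 0.029
```

>>> move_arm(deltas=[{"dp":[0,0,0],"turn":[0,0,0]},{"dp":[0,0,0],"turn":[0,0,0]},{"dp":[0,0,0],"turn":[0,0,0]},{"dp":[0,0,0],"turn":[0,0,0]},{"dp":[0,0,0],"turn":[0,0,0]}], hand=0.075)

```text
time: 9.5
tool_pos: [0.4956, -0.1619, 0.1305]
tool_rot: [2.62, 1.57, 2.35]
contact_force: [-0.0, -0.5, 0.2]
opening: 0.0641
```

Run:
```python
from h import *
a=np.deg2rad(74.4); y=np.array([np.cos(a),np.sin(a)])
delta((*(np.array([.4958,-.1628])-.05*y),.24),-15.5)
```

```text
now 9.5 [ 0.4956 -0.1619  0.1305] xaxis [-3.e-04  3.e-04 -1.e+00] zdeg -15.52 F [-0.  -0.5  0.2] op 0.0641
dp [-0.1095 -0.0508  0.0003] turn [-0.02 -0.02 -0.01] dist 0.121
```

>>> move_arm(deltas=[{"dp":[-0.04,0,0],"turn":[0,0,0]},{"dp":[-0.08,0,0],"turn":[0,0,0]},{"dp":[-0.11,0,0],"turn":[0,0,0]},{"dp":[-0.11,-0.04,0],"turn":[0,0,0]},{"dp":[-0.11,-0.07,0],"turn":[0,0,0]},{"dp":[-0.11,-0.07,0],"turn":[0,0,0]},{"dp":[-0.11,-0.07,0],"turn":[0,0,0]}])

```text
time: 10.2
tool_pos: [0.4767, -0.2295, 0.2404]
tool_rot: [2.161, 1.57, 1.889]
contact_force: [0.6, -0.1, 0.2]
opening: 0.0751
```

Run:
```python
from h import *
snap('wrist','w8')
snap('scene','s8')
delta((.4956,-.1628,.24),-15.5)
a=cv2.imread('pics/s8.png')[130:215,150:260]
cv2.imwrite('pics/c8.png',cv2.resize(a,None,fx=6,fy=6,interpolation=cv2.INTER_CUBIC))
```

```text
now 10.3 [ 0.477  -0.2286  0.2405] xaxis [-3.e-04  8.e-04 -1.e+00] zdeg -15.49 F [ 0.6 -1.   0.4] op 0.0751
dp [0.0005 0.0684 0.0004] turn [ 0.01 -0.03 -0.04] dist 0.068
```

View pics/w8.png

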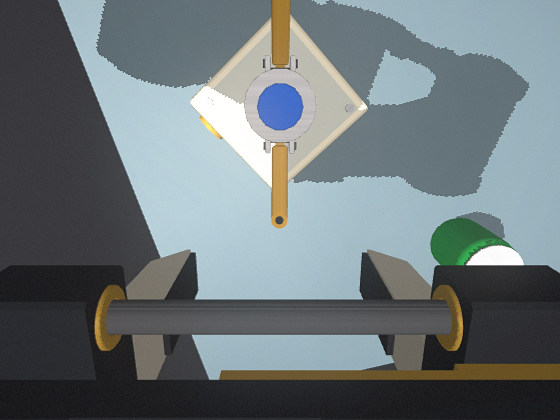

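View pics/c8.png

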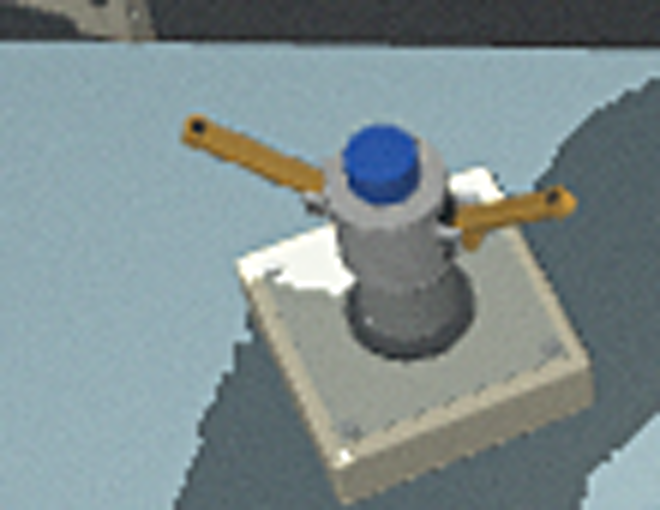

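Run:
```python
from h import *
w=load('w8')
p=w['p'].astype(int); m=((p[...,2]>130)&(p[...,0]<90)&(p[...,1]<130)).astype(np.uint8)
n,l,st,ce=cv2.connectedComponentsWithStats(m); i=1+st[1:,4].argmax(); print(st[i],ce[i])
u,v=ce[i]; print(world(w,u,v),ray_z(w,u,v,.147)); 
zs=[world(w,u+a,v+b)[2] for a in range(-8,9,4) for b in range(-8,9,4)]; print(np.mean(zs))
for q in [(279,215),(279,180),(280,160),(281,15),(281,40),(281,50)]: print(q,world(w,*q))
s=load('s8'); 
p=s['p'].astype(int)[:, :300]; m=((p[...,2]>100)&(p[...,0]<60)).astype(np.uint8)
n,l,st,ce=cv2.connectedComponentsWithStats(m); i=1+st[1:,4].argmax();print(st[i],ce[i],tri([(s,*(ce[i]+[0,-.5])),(w,u,v)]))
```

```text
[ 257   83   46   47 1637] [279.69700672 106.33048259]
[ 0.4962577  -0.16126149  0.14750217] [ 0.49625543 -0.16127392  0.147     ]
0.14729817940718612
(279, 215) [ 0.47477995 -0.23640105  0.13153969]
(279, 180) [ 0.48148929 -0.21243473  0.12429551]
(280, 160) [ 0.48603026 -0.19896067  0.12009839]
(281, 15) [ 0.51202001 -0.10799374  0.13409185]
(281, 40) [ 0.50842975 -0.12106673  0.12619014]
(281, 50) [ 0.50696196 -0.12645456  0.12089274]
[207 151  12  13 125] [213.12  157.032] (array([ 0.4959281 , -0.16034966,  0.1367573 ]), np.float64(0.001177272095103099))
```

The boss top stands at 0.1473 against 0.147 expected, so the cap is home (a cap 8 mm short would read 0.155). Both arms are up: cam_b is about 0.3 rad above level and cam_a is steeper. I'll shut the fingers and push cam_b down first.

```bash
cat >> h.py <<'E'
AX=np.array([.4960,-.1618]); a_=np.deg2rad(74.4); Y=np.array([np.cos(a_),np.sin(a_)])
def rel():
    o=robot.observe(); d=o['tool_pos'][:2]-AX
    print('r along capY',(d@Y).round(4),'x',(d@[Y[1],-Y[0]]).round(4),'z',o['tool_pos'][2].round(4),'F',o['contact_force'].round(1),'t',o['time'])
E
python3 - <<'E'
from h import *
rel(); delta((*(AX-.07*Y),.15),-15.5)
E
```

```text
r along capY -0.0694 x -0.0004 z 0.2405 F [ 0.6 -1.   0.4] t 10.3
now 10.3 [ 0.477  -0.2286  0.2405] xaxis [-3.e-04  8.e-04 -1.e+00] zdeg -15.49 F [ 0.6 -1.   0.4] op 0.0751
dp [ 0.0905 -0.0006  0.0004] turn [ 0.01 -0.03 -0.04] dist 0.09
```

>>> move_arm(deltas=[{"dp":[0,0,0],"turn":[0,0,0]},{"dp":[0.02,-0.002,0],"turn":[0,0,0]},{"dp":[0.04,-0.002,0],"turn":[0,0,0]},{"dp":[0.06,-0.002,0],"turn":[0,0,0]},{"dp":[0.08,-0.002,0],"turn":[0,0,0]},{"dp":[0.09,-0.002,0],"turn":[0,0,0]},{"dp":[0.09,-0.002,0],"turn":[0,0,0]}], hand=0, squeeze=20)

```text
time: 11.0
tool_pos: [0.476, -0.2303, 0.1496]
tool_rot: [2.764, 1.568, 2.494]
contact_force: [0.3, 1.1, 0.6]
opening: 0.0236
```

Run:
```python
from h import *
rel(); print(robot.observe()['opening'])
```

```text
r along capY -0.0714 x -0.0009 z 0.1496 F [0.3 1.1 0.6] t 11.0
0.023607641309456886
```

>>> move_arm(deltas=[{"dp":[0,0,0],"turn":[0,0,0]},{"dp":[0,0,0],"turn":[0,0,0]},{"dp":[0,0,0],"turn":[0,0,0]},{"dp":[0.01,0,0],"turn":[0,0,0]},{"dp":[0.02,0,0],"turn":[0,0,0]},{"dp":[0.03,0,0],"turn":[0,0,0]}])

```text
time: 11.6
tool_pos: [0.4762, -0.2313, 0.1197]
tool_rot: [-3.045, 1.571, 2.968]
contact_force: [0.0, -0.9, 0.6]
opening: 0.0005
```

>>> move_arm(deltas=[{"dp":[0.01,0,0],"turn":[0,0,0]},{"dp":[0.02,0,0],"turn":[0,0,0]},{"dp":[0.026,0,0],"turn":[0,0,0]},{"dp":[0.026,0,0],"turn":[0,0,0]}])

```text
time: 12.0
tool_pos: [0.4759, -0.2309, 0.0935]
tool_rot: [2.771, 1.569, 2.5]
contact_force: [0.1, -1.2, -0.8]
opening: 0.0006
```

Run:
```python
from h import *
rel(); print(robot.observe()['opening'])
snap('scene','s9'); snap('wrist','w9')
rel()
a=cv2.imread('pics/s9.png')[130:215,150:260]
cv2.imwrite('pics/c9.png',cv2.resize(a,None,fx=6,fy=6,interpolation=cv2.INTER_CUBIC))
```

```text
r along capY -0.072 x -0.0008 z 0.0935 F [ 0.1 -1.2 -0.8] t 12.0
0.0005788098066517482
r along capY -0.0722 x -0.0003 z 0.0945 F [0.1 1.3 0.4] t 12.1
```

View pics/c9.png

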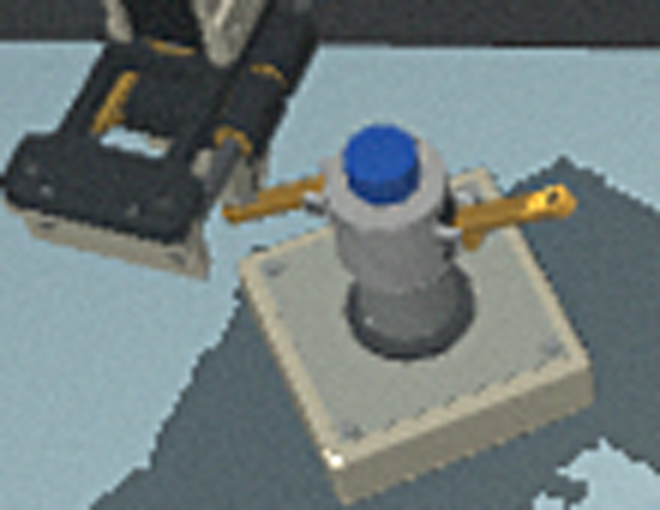

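View pics/w9.png

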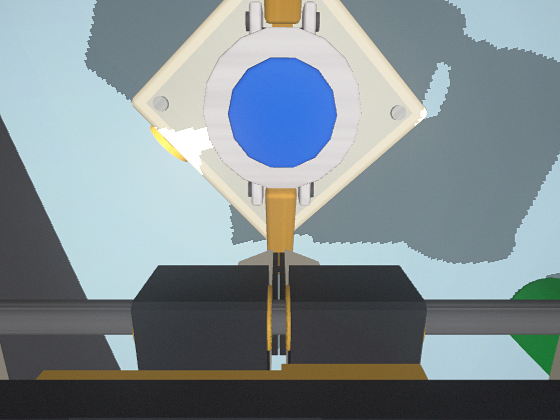

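Cam_b is being pressed past level. Next I'll push inward at this height.

>>> move_arm(deltas=[{"dp":[0.001,0.008,0],"turn":[0,0,0]},{"dp":[0.001,0.016,0],"turn":[0,0,0]},{"dp":[0.001,0.022,0],"turn":[0,0,0]},{"dp":[0.001,0.025,0],"turn":[0,0,0]},{"dp":[0.001,0.025,0],"turn":[0,0,0]}])

```text
time: 12.6
tool_pos: [0.4832, -0.2065, 0.0937]
tool_rot: [1.525, 1.57, 1.255]
contact_force: [0.3, -1.0, -0.5]
opening: 0.0003
```

Run:
```python
from h import *
rel(); print(robot.observe()['opening'])
```

```text
r along capY -0.0465 x -0.0003 z 0.0937 F [ 0.3 -1.  -0.5] t 12.6
0.00028445344180016443
```

>>> move_arm(deltas=[{"dp":[0,0.002,0],"turn":[0,0,0]},{"dp":[0,0.004,0],"turn":[0,0,0]},{"dp":[0,0.004,0],"turn":[0,0,0]}])

```text
time: 12.9
tool_pos: [0.4839, -0.2045, 0.0937]
tool_rot: [-1.478, 1.569, -1.748]
contact_force: [-1.0, -8.8, -1.7]
opening: 0.0003
```

Run:
```python
from h import *
rel()
snap('wrist','w10'); snap('scene','s10')
a=cv2.imread('pics/s10.png')[130:215,150:260]
cv2.imwrite('pics/c10.png',cv2.resize(a,None,fx=6,fy=6,interpolation=cv2.INTER_CUBIC))
```

```text
r along capY -0.0444 x -0.0002 z 0.0937 F [-1.  -8.8 -1.7] t 12.9
```

View pics/c10.png

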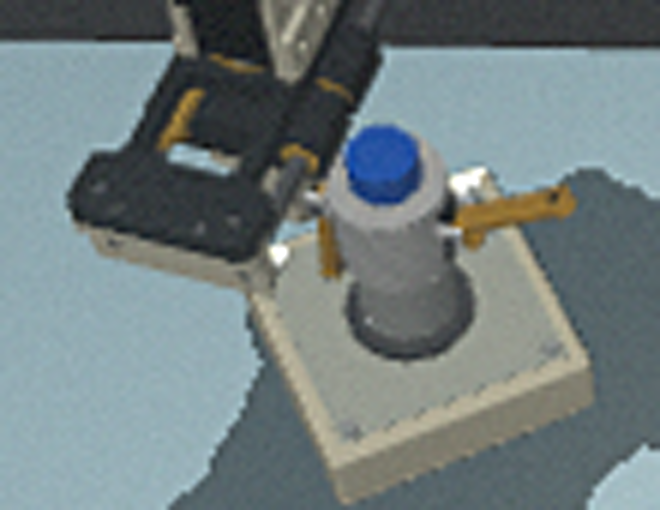

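View pics/w10.png

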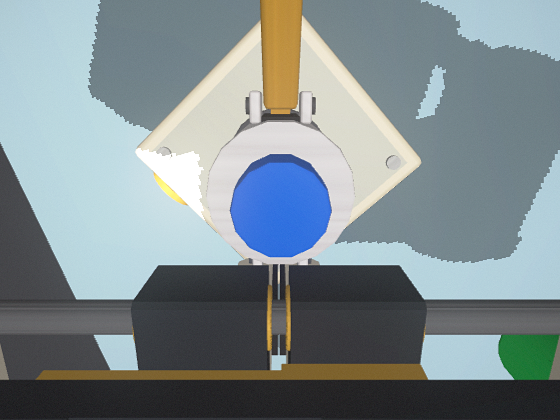

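Contact came at r = 44 mm with 9 N, but the fingers above the tip may be touching the pivot lugs. I'll back off, tilt the tip inward by 20°, go lower and push again with a longer lever.

>>> move_arm(deltas=[{"dp":[0,-0.012,0],"turn":[0,0,0]},{"dp":[0,-0.018,0],"turn":[0,0,7]},{"dp":[0,-0.018,0],"turn":[0,0,14]},{"dp":[0.006,-0.018,0],"turn":[0,0,20]},{"dp":[0.014,-0.018,0],"turn":[0,0,20]},{"dp":[0.017,-0.018,0],"turn":[0,0,20]},{"dp":[0.017,-0.018,0],"turn":[0,0,20]}])

```text
time: 13.7
tool_pos: [0.4791, -0.2197, 0.0762]
tool_rot: [1.575, 1.223, 1.305]
contact_force: [0.1, 0.1, 1.1]
opening: 0.0003
```

Run:
```python
from h import *
rel(); print(robot.observe()['opening'])
snap('wrist','w11'); snap('scene','s11')
print(Rt(robot.observe()['tool_rot']).as_matrix()[:,:2].round(3))
a=cv2.imread('pics/s11.png')[130:215,150:260]
cv2.imwrite('pics/c11.png',cv2.resize(a,None,fx=6,fy=6,interpolation=cv2.INTER_CUBIC))
```

```text
r along capY -0.0603 x -0.0007 z 0.0762 F [0.1 0.1 1.1] t 13.7
0.00030983785364135203
[[ 0.091  0.25 ]
 [ 0.329  0.906]
 [-0.94   0.341]]
```

View pics/c11.png

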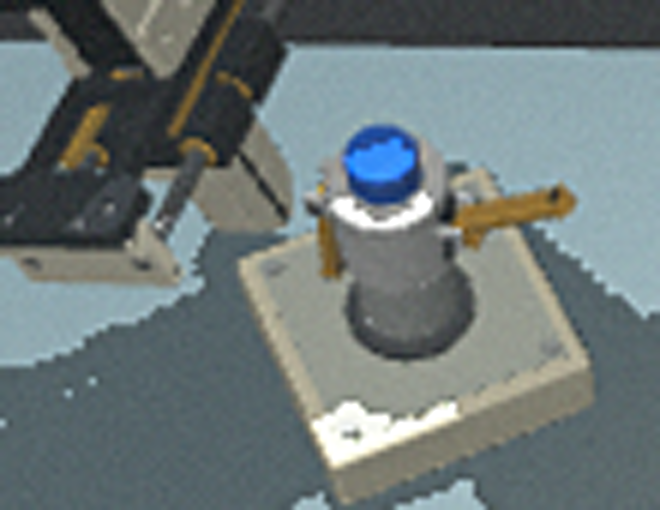

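View pics/w11.png

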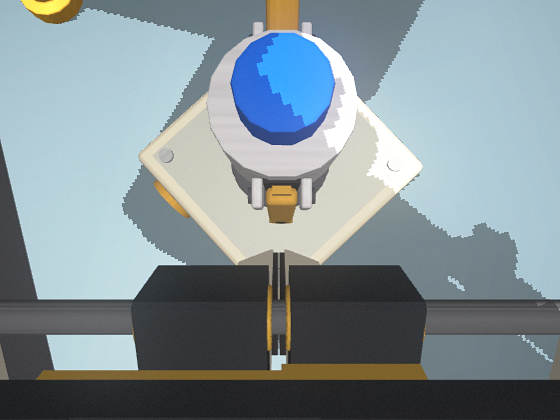

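>>> move_arm(deltas=[{"dp":[0.002,0.006,0],"turn":[0,0,0]},{"dp":[0.004,0.011,0],"turn":[0,0,0]},{"dp":[0.0055,0.015,0],"turn":[0,0,0]},{"dp":[0.006,0.017,0],"turn":[0,0,0]},{"dp":[0.006,0.017,0],"turn":[0,0,0]}])

```text
time: 14.3
tool_pos: [0.4843, -0.203, 0.077]
tool_rot: [1.57, 1.222, 1.3]
contact_force: [0.1, -0.4, -0.3]
opening: 0.0001
```

Run:
```python
from h import *
rel()
```

```text
r along capY -0.0428 x -0.0002 z 0.077 F [ 0.1 -0.4 -0.3] t 14.3
```

>>> move_arm(deltas=[{"dp":[0.001,0.002,0],"turn":[0,0,0]},{"dp":[0.0015,0.004,0],"turn":[0,0,0]},{"dp":[0.0015,0.004,0],"turn":[0,0,0]}])

```text
time: 14.6
tool_pos: [0.4852, -0.2014, 0.0768]
tool_rot: [1.566, 1.226, 1.295]
contact_force: [-2.2, -8.8, -0.7]
opening: 0.0004
```

Run:
```python
from h import *
rel()
```

```text
r along capY -0.041 x 0.0003 z 0.0768 F [-2.2 -8.8 -0.7] t 14.6
```

>>> move_arm(deltas=[{"dp":[0.0007,0.002,0],"turn":[0,0,0]},{"dp":[0.0007,0.002,0],"turn":[0,0,0]}])

```text
time: 14.8
tool_pos: [0.4855, -0.2009, 0.0767]
tool_rot: [1.564, 1.228, 1.293]
contact_force: [-6.6, -13.2, 0.1]
opening: 0.0004
```

Run:
```python
from h import *
rel()
```

```text
r along capY -0.0404 x 0.0004 z 0.0767 F [ -6.6 -13.2   0.1] t 14.8
```

Cam_b is firmly against its stop: contact is at the radius calculated for a vertical arm and is stiff. I'll retreat and go round to cam_a over the top.

>>> move_arm(deltas=[{"dp":[-0.01,-0.028,0],"turn":[0,0,0]},{"dp":[-0.01,-0.028,0],"turn":[0,0,-7]},{"dp":[-0.05,-0.045,0],"turn":[0,0,-14]},{"dp":[-0.09,-0.06,0],"turn":[0,0,-20]},{"dp":[-0.13,-0.075,0],"turn":[0,0,-20]},{"dp":[-0.13,-0.075,0],"turn":[0,0,-20]},{"dp":[-0.13,-0.075,0],"turn":[0,0,-20]}])

```text
time: 15.5
tool_pos: [0.455, -0.3081, 0.1737]
tool_rot: [0.273, 1.57, 0.001]
contact_force: [0.5, 0.0, -0.9]
opening: 0.0006
```

Run:
```python
from h import *
rel()
snap('wrist','w12')
delta((*(AX+.073*Y),.21),-15.5)
```

```text
r along capY -0.1519 x -0.0001 z 0.1737 F [ 0.5  0.  -0.9] t 15.5
now 15.55 [ 0.4546 -0.3073  0.1727] xaxis [-7.0e-04  1.6e-03 -1.0e+00] zdeg -15.56 F [-0.4 -0.1 -0.2] op 0.0003
dp [-0.037   0.2243  0.0008] turn [-0.06 -0.06 -0.08] dist 0.227
```

View pics/w12.png

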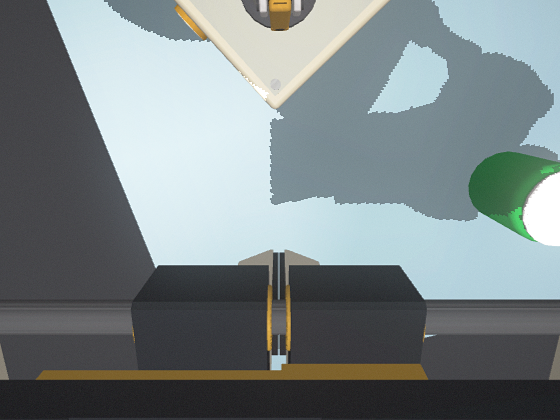

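>>> move_arm(deltas=[{"dp":[-0.04,0,0],"turn":[0,0,0]},{"dp":[-0.047,0.04,0.001],"turn":[0,0,0]},{"dp":[-0.047,0.08,0.001],"turn":[0,0,0]},{"dp":[-0.047,0.12,0.001],"turn":[0,0,0]},{"dp":[-0.047,0.16,0.001],"turn":[0,0,0]},{"dp":[-0.047,0.2,0.001],"turn":[0,0,-7]},{"dp":[-0.047,0.226,0.001],"turn":[0,0,-14]},{"dp":[-0.047,0.226,0.001],"turn":[0,0,-20]},{"dp":[-0.047,0.226,0.001],"turn":[0,0,-20]}])

```text
time: 16.45
tool_pos: [0.516, -0.0868, 0.2178]
tool_rot: [-1.586, 1.22, -1.85]
contact_force: [-0.2, 0.2, -1.2]
opening: 0.0004
```

Run:
```python
from h import *
rel()
snap('scene','s13')
rel()
print(Rt(robot.observe()['tool_rot']).as_matrix().round(3), robot.observe()['qpos'].round(2))
a=cv2.imread('pics/s13.png')[110:215,150:280]
cv2.imwrite('pics/c13.png',cv2.resize(a,None,fx=5,fy=5,interpolation=cv2.INTER_CUBIC))
```

```text
r along capY 0.0776 x -0.0009 z 0.2178 F [-0.2  0.2 -1.2] t 16.45
r along capY 0.0764 x -0.0006 z 0.2183 F [-0.4 -0.   0.3] t 16.5
[[-0.094  0.246  0.965]
 [-0.328  0.907 -0.263]
 [-0.94  -0.341 -0.005]] [-0.11  0.4   1.51 -0.36  1.31  0.26]
```

View pics/c13.png

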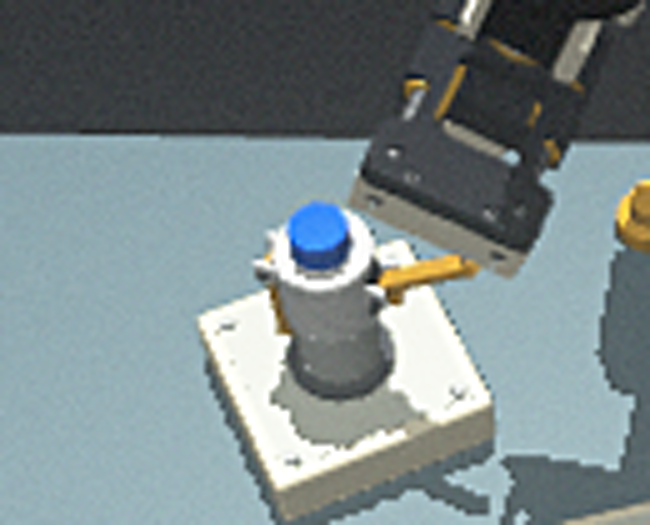

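>>> move_arm(deltas=[{"dp":[0.03,0.006,0],"turn":[0,0,0]},{"dp":[0.06,0.016,0],"turn":[0,0,0]},{"dp":[0.075,0.021,0],"turn":[0,0,0]},{"dp":[0.085,0.025,0],"turn":[0,0,0]},{"dp":[0.094,0.028,0],"turn":[0,0,0]},{"dp":[0.094,0.028,0],"turn":[0,0,0]}])

```text
time: 17.1
tool_pos: [0.5144, -0.0966, 0.1216]
tool_rot: [-1.575, 1.222, -1.847]
contact_force: [0.5, 0.6, -0.4]
opening: 0.0006
```

>>> move_arm(deltas=[{"dp":[0.01,0.0035,0],"turn":[0,0,0]},{"dp":[0.02,0.007,0],"turn":[0,0,0]},{"dp":[0.03,0.0105,0],"turn":[0,0,0]},{"dp":[0.039,0.014,0],"turn":[0,0,0]},{"dp":[0.039,0.014,0],"turn":[0,0,0]}])

```text
time: 17.6
tool_pos: [0.5141, -0.0959, 0.0794]
tool_rot: [-1.579, 1.222, -1.849]
contact_force: [0.6, 0.4, -0.2]
opening: 0.0006
```

Run:
```python
from h import *
rel()
snap('scene','s14')
rel()
a=cv2.imread('pics/s14.png')[110:215,150:280]
cv2.imwrite('pics/c14.png',cv2.resize(a,None,fx=5,fy=5,interpolation=cv2.INTER_CUBIC))
```

```text
r along capY 0.0684 x -0.0003 z 0.0794 F [ 0.6  0.4 -0.2] t 17.6
r along capY 0.0683 x -0.0 z 0.0801 F [-1.1  0.4  0.9] t 17.65
```

View pics/c14.png

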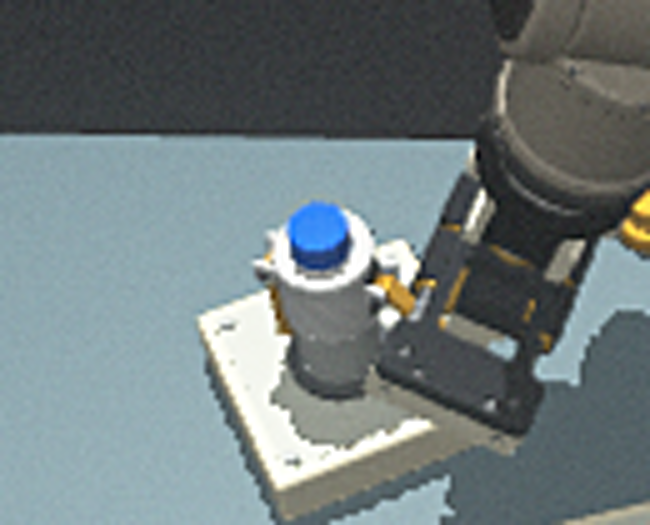

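Cam_a has swung down past level. Pushing inward.

>>> move_arm(deltas=[{"dp":[0.0025,-0.007,0],"turn":[0,0,0]},{"dp":[0.005,-0.014,0],"turn":[0,0,0]},{"dp":[0.007,-0.019,0],"turn":[0,0,0]},{"dp":[0.0087,-0.024,0],"turn":[0,0,0]},{"dp":[0.0087,-0.024,0],"turn":[0,0,0]}])

```text
time: 18.15
tool_pos: [0.5078, -0.1217, 0.0812]
tool_rot: [-1.571, 1.222, -1.842]
contact_force: [-0.8, 0.2, -0.8]
opening: 0.0008
```

>>> move_arm(deltas=[{"dp":[0.001,-0.002,0],"turn":[0,0,0]},{"dp":[0.0015,-0.004,0],"turn":[0,0,0]},{"dp":[0.0015,-0.004,0],"turn":[0,0,0]}])

```text
time: 18.45
tool_pos: [0.5071, -0.1243, 0.0809]
tool_rot: [-1.57, 1.223, -1.841]
contact_force: [1.4, 5.2, -0.2]
opening: 0.0002
```

Run:
```python
from h import *
rel()
```

```text
r along capY 0.0391 x 0.0006 z 0.0809 F [ 1.4  5.2 -0.2] t 18.45
```

>>> move_arm(deltas=[{"dp":[0.0007,-0.002,0],"turn":[0,0,0]},{"dp":[0.001,-0.003,0],"turn":[0,0,0]},{"dp":[0.001,-0.003,0],"turn":[0,0,0]}])

```text
time: 18.75
tool_pos: [0.5069, -0.1257, 0.0809]
tool_rot: [-1.566, 1.226, -1.837]
contact_force: [2.9, 12.1, -0.6]
opening: 0.0006
```

Run:
```python
from h import *
rel()
```

```text
r along capY 0.0377 x 0.0008 z 0.0809 F [ 2.9 12.1 -0.6] t 18.75
```

>>> move_arm(deltas=[{"dp":[-0.01,0.028,0],"turn":[0,0,0]},{"dp":[-0.02,0.056,0],"turn":[0,0,0]},{"dp":[-0.07,0.05,0],"turn":[0,0,7]},{"dp":[-0.12,0.04,0],"turn":[0,0,14]},{"dp":[-0.16,0.02,0],"turn":[0,0,20]},{"dp":[-0.16,0.02,0],"turn":[0,0,20]},{"dp":[-0.16,0.02,0],"turn":[0,0,20]}])

```text
time: 19.45
tool_pos: [0.5257, -0.0583, 0.2256]
tool_rot: [-0.441, 1.568, -0.714]
contact_force: [0.3, -0.9, -0.8]
opening: 0.0005
```

Run:
```python
from h import *
rel()
snap('scene','s15')
delta((*(AX-.11*Y),.26),-15.5)
a=cv2.imread('pics/s15.png')[110:215,150:280]
cv2.imwrite('pics/c15.png',cv2.resize(a,None,fx=5,fy=5,interpolation=cv2.INTER_CUBIC))
```

```text
r along capY 0.1077 x 0.0008 z 0.2256 F [ 0.3 -0.9 -0.8] t 19.45
now 19.5 [ 0.5251 -0.0575  0.2241] xaxis [-1.3e-03 -8.0e-04 -1.0e+00] zdeg -15.56 F [ 0.5  0.  -1. ] op 0.0002
dp [-3.570e-02 -2.183e-01 -1.000e-04] turn [-0.06 -0.06  0.07] dist 0.221
```

View pics/c15.png

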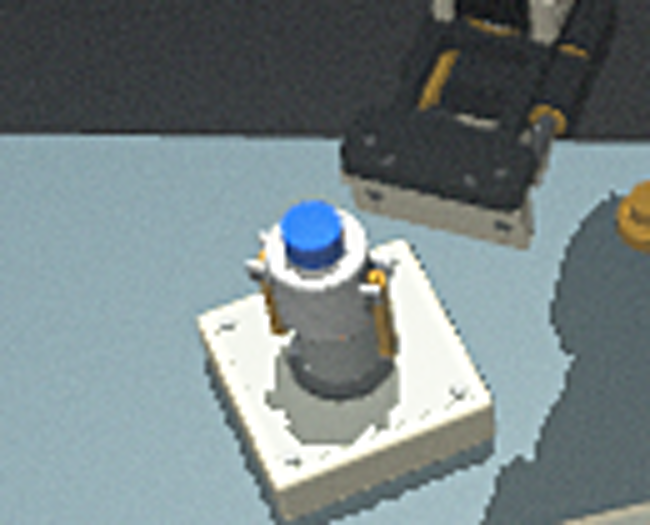

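The cap appears shifted about a pixel to the left. I'll check with the wrist camera whether it has tilted or lifted.

>>> move_arm(deltas=[{"dp":[-0.03,-0.04,0],"turn":[0,0,0]},{"dp":[-0.03,-0.08,0],"turn":[0,0,0]},{"dp":[-0.03,-0.12,0],"turn":[0,0,0]},{"dp":[-0.03,-0.16,0],"turn":[0,0,0]},{"dp":[-0.03,-0.2,0],"turn":[0,0,0]},{"dp":[-0.03,-0.2,0],"turn":[0,0,0]},{"dp":[-0.03,-0.2,0],"turn":[0,0,0]}])

```text
time: 20.2
tool_pos: [0.4716, -0.2495, 0.2526]
tool_rot: [2.847, 1.567, 2.575]
contact_force: [0.6, 0.2, -0.2]
opening: 0.0005
```

Run:
```python
from h import *
rel()
snap('wrist','w16')
w=load('w16')
p=w['p'].astype(int); m=((p[...,2]>130)&(p[...,0]<90)&(p[...,1]<130)).astype(np.uint8)
n,l,st,ce=cv2.connectedComponentsWithStats(m); i=1+st[1:,4].argmax(); print(st[i],ce[i])
u,v=ce[i]; print(world(w,u,v),ray_z(w,u,v,.147)); 
vs,us=np.nonzero(cv2.erode((l==i).astype(np.uint8),np.ones((7,7))))
P=np.array([world(w,a,b) for a,b in zip(us,vs)]); A=np.c_[P[:,:2]-P[:,:2].mean(0),np.ones(len(P))]
print('plane',np.linalg.lstsq(A,P[:,2],rcond=None)[0])
# compare w8
w=load('w8')
p=w['p'].astype(int); m=((p[...,2]>130)&(p[...,0]<90)&(p[...,1]<130)).astype(np.uint8)
n,l,st,ce=cv2.connectedComponentsWithStats(m); i=1+st[1:,4].argmax()
vs,us=np.nonzero(cv2.erode((l==i).astype(np.uint8),np.ones((7,7))))
P=np.array([world(w,a,b) for a,b in zip(us,vs)]); A=np.c_[P[:,:2]-P[:,:2].mean(0),np.ones(len(P))]
print('plane w8',np.linalg.lstsq(A,P[:,2],rcond=None)[0],P.mean(0))
im=cv2.imread('pics/w16.png'); c=im[max(0,int(v)-90):int(v)+90, 170:390]
cv2.imwrite('pics/c16.png',cv2.resize(c,None,fx=3.3,fy=3.3,interpolation=cv2.INTER_CUBIC))
```

```text
r along capY -0.0911 x 0.0001 z 0.2526 F [ 0.6  0.2 -0.2] t 20.2
[258  56  43  41 200] [284.205  66.84 ]
[ 0.50028997 -0.15816166  0.14694343] [ 0.50028837 -0.15816533  0.147     ]Traceback (most recent call last):
  File "<stdin>", line 9, in <module>
IndexError: too many indices for array: array is 1-dimensional, but 2 were indexed
```

Run:
```python
from h import *
for f in ('w8','w16'):
    w=load(f); p=w['p'].astype(int); m=((p[...,2]>90)&(p[...,0]<110)&(p[...,2]-p[...,0]>60)).astype(np.uint8); m=cv2.morphologyEx(m,cv2.MORPH_CLOSE,np.ones((5,5)))
    n,l,st,ce=cv2.connectedComponentsWithStats(m); i=1+st[1:,4].argmax(); print(f,st[i],ce[i],ray_z(w,*ce[i],.147))
    vs,us=np.nonzero(cv2.erode((l==i).astype(np.uint8),np.ones((9,9))))
    P=np.array([world(w,a,b) for a,b in zip(us,vs)]); P=P[np.abs(P[:,2]-np.median(P[:,2]))<.004]; A=np.c_[P[:,:2]-P[:,:2].mean(0),np.ones(len(P))]
    print('plane',np.linalg.lstsq(A,P[:,2],rcond=None)[0],P.mean(0))
im=cv2.imread('pics/w16.png'); c=im[0:160, 170:390]
cv2.imwrite('pics/c16.png',cv2.resize(c,None,fx=3.5,fy=3.5,interpolation=cv2.INTER_CUBIC))
```

```text
w8 [ 257   83   46   47 1650] [279.73454545 106.34181818] [ 0.49627677 -0.16128721  0.147     ]
plane [ 0.00127112 -0.00089726  0.147152  ] [ 0.49626949 -0.16129775  0.147152  ]
w16 [ 257   55   45   47 1593] [279.0081607   78.20590082] [ 0.49511554 -0.16403299  0.147     ]
plane [-0.0037034   0.00304546  0.1471701 ] [ 0.49510653 -0.16405533  0.1471701 ]
```

View pics/c16.png

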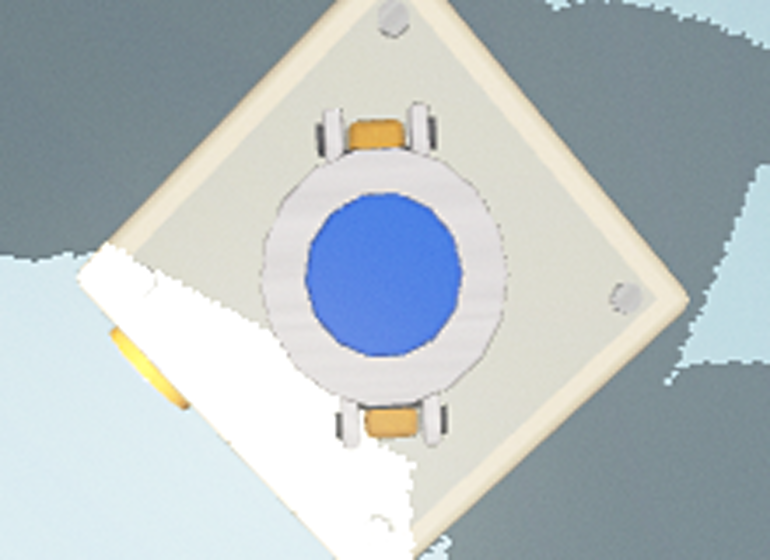

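The cap is still home: boss top 0.1472, tilt under 0.3°. It has only shifted within its play. As a last check, I'll overlay the expected fully-down arm lines on the pictures.

Run:
```python
from h import *
snap('scene','s17'); snap('top','t17')
C=np.array([.4951,-.1640])
w=load('w16')
# yaw from pivots in wrist: arms at crop (376,135) and (392,422)
pa=ray_z(w,170+376/3.5,135/3.5,.113);pb=ray_z(w,170+391/3.5,422/3.5,.113); d=(pa-pb)[:2]; th=np.arctan2(d[1],d[0]); print('yaw y',np.rad2deg(th),np.linalg.norm(d))
y=np.array([np.cos(th),np.sin(th)])
def proj(z,X): c=z['R']@X+z['t']; return np.array([c[0]/c[2]*z['fx']+z['cx'],c[1]/c[2]*z['fy']+z['cy']])
def arm(s,ang,r0=29,L=62): 
    return np.r_[C+s*y*(r0+L*np.cos(ang))/1e3,(112-L*np.sin(ang))/1e3]
out=[]
for f,x0,y0,W,H in (('s17',185,135,60,60),('w16',200,0,160,160)):
    z=load(f); 
    off=np.zeros(2)
    b=proj(z,np.r_[C,.147]); print(f,'boss proj',b)
    if f=='s17':
        p=z['p'].astype(int)[:,:300]; m=((p[...,2]>100)&(p[...,0]<60)).astype(np.uint8); n,l,st,ce=cv2.connectedComponentsWithStats(m); i=1+st[1:,4].argmax();print(st[i],ce[i])
        off=np.array([st[i][0]+st[i][2]/2-.5-proj(z,np.r_[C,.1385])[0], ce[i][1]-proj(z,np.r_[C,.141])[1]]);print('off',off)
    k=400/W if f=='s17' else 2.5
    im=cv2.resize(cv2.imread('pics/'+f+'.png')[y0:y0+H,x0:x0+W],None,fx=k,fy=k,interpolation=cv2.INTER_CUBIC)
    for s in (1,-1):
        for ang,col in ((1.57,(0,0,255)),(1.35,(0,255,0))):
            q=[tuple(int(t) for t in ((proj(z,arm(s,ang,32.5,L))+off-[x0,y0]+.5)*k)) for L in (0,62)]
            cv2.line(im,*q,col,1)
    out.append(cv2.resize(im,(400,400)))
cv2.imwrite('pics/c17.png',np.hstack(out))
```

```text
yaw y 77.58023559430396 0.05809833028483258
s17 boss proj [210.56973215 153.68228441]
[206 151  12  13 124] [211.94354839 156.67741935]
off [0.45677269 1.44913145]
w16 boss proj [278.9720578   78.16175959]
```

View pics/c17.png

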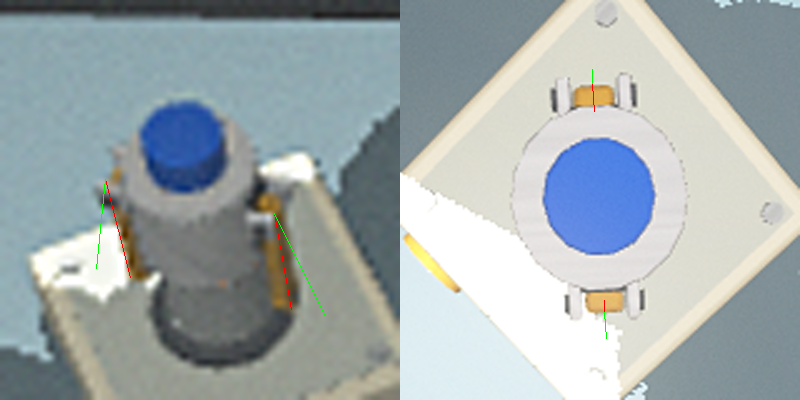

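View pics/s17.png

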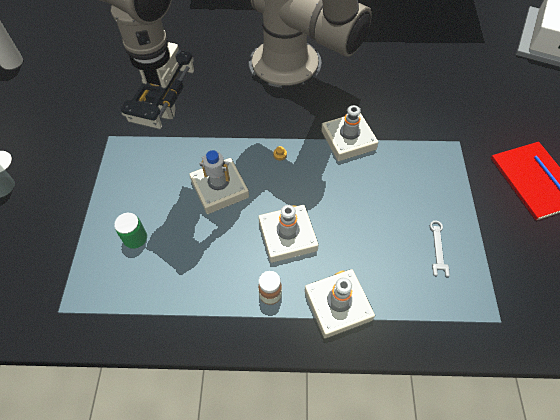

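Both arms match the fully-down lines (red), not the 1.35 rad lines (green). The can, flask, spanner and union are at their starting pixels, and the robot is clear. Handing in.

Run:
```python
from h import *
print(robot.hand_in()); print(robot.observe()['time'])
```

```text
the job is handed in; nothing more can be done
None
the job is handed in; nothing more can be done
```

The cap is locked on the drier farthest to the robot's right. I put it over the adaptor with both arms up and pressed it down until it hit a hard stop at about 32 N. I then swung cam_b and after it cam_a fully down with the shut fingertips, and handed in at about 20 s of the 72 s.

**Last checks:**
- **Cap home:** the boss top measured 147.2 mm against 147 mm expected, with the top level to about 0.3°.
- **Cam arms:** both match the projected fully-down lines. Both pushes also ended in stiff contact (12–15 N) within about 1.3 mm of the radius expected for a vertical arm.
- **Bystanders:** the flask, can, spanner and union look unmoved in the last scene picture.

**What disagreed:**
- **Fixed cameras:** the scene and top cameras differed by about 6 mm in y, so I positioned by the wrist camera. After release, a scene-plus-wrist estimate of the boss top came out 10 mm low (137 mm). I put that down to the rough scene pixel and relied on the wrist depth.
- **Cap shift:** pushing cam_a slid the cap about 3 mm sideways, about the full play, and turned it about 3°. A trace of the orange seal shows at the rim in the scene view.

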